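# Turn the flat cake on the griddle

### The job

Take the turner from its rest, slide its blade under the large cross-marked flat cake on the ribbed griddle, and turn the cake over with it so that it lies flat on the griddle with its marked face down; then lay the turner back in its rest as you found it, and let go. Do not touch the cake with the hand or arm, and leave the small cake, the jar, the mug and the brass weight where they stand.

Things in the scene. Friction and masses are not known exactly. Their poses are not given: they have to be found in the camera images.
- griddle: Fixed griddle: steel box 410 (x) x 300 (y) mm with a dark ribbed plate, no rim. Origin at the centre of its underside, on the table; z up, x roughly away from the robot, y to the robot's left (yaw within 0.2 rad). Nine ribs run along its full y length at x = -200, -150 ... +200 mm, each 8 mm wide and 10 mm high; rib tops at z = 55 mm.
- groove (a point): Middle of the groove under the large cake, on its floor (griddle x = +75, y = 0, z = 45 mm); axes as the griddle. Grooves are 42 mm wide, 10 mm deep and open at both ends. The large cake starts over this groove, within 6 mm sideways and 30 to 70 mm towards -y; the small cake lies over it 95 to 105 mm towards +y.
- cake: Large flat cake, firm and rigid: disc 116 mm across, 16 mm thick, edges bevelled 4 mm, 70 to 140 g. It lies on the rib tops, so a blade can pass beneath it along the groove. Origin at the centre of its plain pale face, which starts underneath; z points out of the other face, marked with a dark cross. z up = not turned, z down = turned.
- cake_center (a point): The middle of the large cake, midway through its 16 mm thickness.
- turner: Turner (narrow spatula), 160 g. Origin under the middle of the working blade, x towards the tip, z up. Flat steel blade 32 mm wide, 2.5 mm thick, from x = -72 to +50 mm, underside at z = 0; neck from x = -70 up to -102 mm; round wooden handle, diameter 18 mm, from x = -98 to -220 mm, axis at z = 45 mm. Starts in its rest, blade to the robot's left (yaw 1.57 +-0.35).
- turner_grip (a point): Point on the turner's handle axis (turner x = -135 mm, z = 45 mm), the best place to grip.
- rest: Fixed light wooden rest. Origin on the table, right under the turner's origin when laid in; x as the turner's. Board 300 x 80 x 6 mm, x = -235 to +65 mm, on which the blade lies flat; at x = -200 mm a cradle 12 mm thick, its seat at z = 42 mm carrying the handle between two splayed prongs 33 mm apart, tops at z = 67 mm. Laid in, the turner's origin is at (0, 0, 6 mm).
- small_cake: Small flat cake with a six-armed mark, 80 mm in diameter, 16 mm thick, on the griddle: leave alone. Origin at the centre of its underside.
- jar: Glass jar with metal lid, 68 mm in diameter, 100 mm high. Bystander; origin under its centre.
- mug: White mug, 76 mm in diameter, 85 mm high, handle at its +y. Bystander; origin under its centre.
- weight: Brass scale weight, 44 mm in diameter, 68 mm high. Bystander; origin under its centre.
Mind the look-alikes: they are no part of the job. Leave any red look-alike of the cake alone.

How it is judged:
By the outcome, as a careful person would: the job done as asked, in the order asked, and still so for the second after the job is handed in, with the robot touching nothing.
It also fails if it takes over 51 s, if anything falls off the work surface, if the arm or the gripper's body presses on something with over 40 N, if the wrist force passes 120 N, or if a joint passes its speed limit or range.

### The arm

A 7-joint arm with a two-finger parallel gripper is mounted at the origin on the work surface. World frame = base frame: x ahead of the robot, y to its left, z up, the work surface at z = 0. Lengths are in m, angles in rad, forces in N, time in s.
With the tool pointing down it reaches from about 0.4 to 0.875 m from the base axis. Payload 19.3 kg.
Tool frame: the origin (TCP) lies at the very end of the fingers, on their centre line; the grasp point (between the pads) lies 19 mm behind it; x points along the fingers, y is the direction in which the jaws open and shut, and the axes are right-handed (so a half turn about x gives the same grasp; the last joint's range is limited). The gripper opens to 85 mm and grips with 20 to 120 N. Pads are 22 mm wide; open, the fingers measure 114 mm over their backs; the gripper's body (76 mm by 85 mm) begins 54 mm behind the grasp point. The pads swing forward as they close: fully open they stand 13 mm farther back than shut.
Start: joints at [-1.394, 0.521, -0.036, 1.599, 0.021, 1.021, -0.113], TCP at [0.153, 0.606, 0.231] pointing down, gripper open.
Joint ranges: [-2.91, 2.91], [-0.3, 2.13], [-1.5, 1.42], [0.17, 2.43], [-1.26, 4.41], [0.16, 1.93], [-2.52, 2.52]. Speed limits (rad/s): [1.89, 1.89, 2.39, 2.39, 3.01, 3.01, 3.01].

### API

Orientations are given as [roll, pitch, yaw] about the fixed x, y, z axes, in that order (R = Rz(yaw) Ry(pitch) Rx(roll)).
In Python, from workcell import bot, grab_frame, job_done gives the robot as it stands.
- The arm moves only by the shell command python3 -m pendant 'ROWS' [OPENING] [FORCE]. ROWS is JSON, a list of rows, each a list of 4 numbers: the shift along the tool's x, y, z in mm, then the turn about the tool's x in degrees. A call has 1 to 12 rows; each row shifts and turns the commanded pose from where the row before left it, along the tool's axes as they then stand; what a row does not reach is not made up. A row lasts 1/8 s, in which the tool goes at most 62.5 mm and 10.7 degrees, less where a joint would pass 70% of its speed; a pose out of reach is approached as far as the arm can. A call is refused whole if a number of a shift passes 62.5 or a number of a turn 10.7, either way. A call with a gripper value outside its range is refused whole. OPENING is the opening, from -1 (shut) to 1 (fully open), set as the call begins (- or left out, the last holds). The fingers move at their own pace and stop on an object; FORCE is the grip in N (left out, the last holds). Time passes only in rows, so rows that do not move let the fingers close. It gives the time, the measured TCP pose, the force and the opening at its end, in the units of the state.
- bot.observe(): the state, without advancing time (a new reading comes with each control period).
- grab_frame(name): name is "scene" or "top"; returns a dict with "img" (480x640x3 uint8, red, green, blue), "fovy" (degrees; the focal length in pixels is half the picture's height over the tangent of half this angle, whatever the lens; pixels are square), "cx", "cy" (the principal point, pixels), "R" (3x3) and "t" (3): a world point X has camera coordinates R X + t. Camera axes: x right, y down, z forward; pixel columns grow to the right and rows downward; lengths in m; the calibration is good to about 2 mm. A picture is of the moment at which its call begins. There is no depth.
- job_done(): hands the job in, once; it reports no verdict.
The state is a dict: "clock": time; "qpos": joint angles; "qd": joint speeds; "joint_efforts": joint torques, N m; "position": TCP position; "tool_rot": TCP orientation; "force": force on the tool from outside, world axes, zero at the start; "moment": the same for the moment, N m; "grip_width": finger opening in m.
Only numpy, scipy, OpenCV 4.12 (cv2) and the standard library are available. Lean on these libraries where they do the work, as an engineer would, in place of code of your own. Each camera call takes 0.05 s, during which the arm holds its last target.

## Working session

There is one attempt and no reset: what is moved stays moved. The work goes in short steps, Python scripts to look and compute and a shell command to move; the robot and the scene stay as the last step left them, time stands still between calls to the robot, and variables do not carry over. Pictures are saved under pics/ and viewed, and the job is handed in when it is done.

```bash
ls; mkdir -p pics; python3 - <<'E'
from workcell import bot, grab_frame
import cv2
for n in("scene","top"):
    f=grab_frame(n); cv2.imwrite(f"pics/{n}0.png",f["img"][:,:,::-1]); print(n,f["fovy"],f["cx"],f["cy"],f["R"],f["t"])
    import pickle; pickle.dump(f,open(f"{n}0.pkl","wb"))
o=bot.observe(); print(o)
E
```

```text
pics
scene 52.264743186742955 318.1404498164911 242.71489056340155 [[ 0.19989534  0.97960524 -0.02038199]
 [ 0.71577863 -0.16020179 -0.67970312]
 [-0.66910597  0.1212805  -0.73320409]] [-0.15847338 -0.35338862  1.43314021]
top 49.3281303209277 320.84455798069615 236.5933316626894 [[-1.85170226e-02 -9.99828545e-01  3.83758137e-05]
 [-9.83150045e-01  1.82011521e-02 -1.81892019e-01]
 [ 1.81860134e-01 -3.40582782e-03 -9.83318510e-01]] [0.06595298 0.59905874 1.24272323]
{'clock': 0.1, 'qpos': array([-1.39420364,  0.52197714, -0.03635066,  1.5999407 ,  0.02119726,
        1.02110484, -0.11281102]), 'qd': array([ 1.39821776e-03,  5.44458023e-05, -1.30512167e-03, -1.77902464e-03,
        2.21007586e-03,  9.68153317e-04,  1.16726282e-03]), 'joint_efforts': array([ 4.03685728e-03, -9.28481984e+01,  1.98429778e+00, -3.70526075e+01,
        1.82407483e-02,  5.22593851e-03, -1.17629239e-05]), 'position': array([0.15262948, 0.60576455, 0.23077255]), 'tool_rot': array([-1.51407359,  1.56975106, -1.76086974]), 'force': array([ 0.63514482, -0.16898655,  0.055446  ]), 'moment': array([-0.03381406, -0.08142936,  0.01417761]), 'grip_width': 0.08542630117772324}
```

View pics/scene0.png

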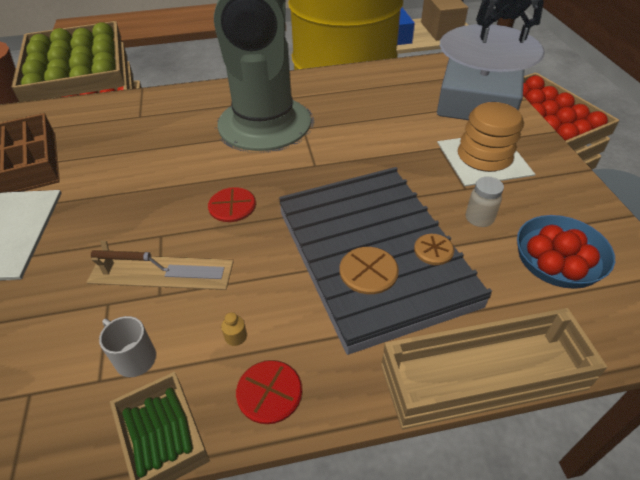

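View pics/top0.png

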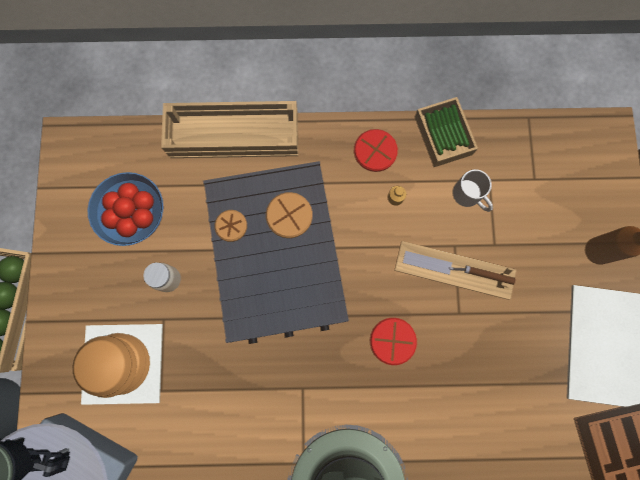

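The scene view shows the cake at about (369,269) and the small cake at (434,248). The turner's rest runs from (95,280) to (230,275). In the top view the cake is at (289,214), with the griddle corners at (204,182), (320,163), (348,321) and (226,342). I'll zoom in for precise points.

```bash
cat > h.py <<'E'
import numpy as np, cv2, pickle
from scipy.optimize import least_squares
from scipy.spatial.transform import Rotation as Ro
def load(n): return pickle.load(open(n+".pkl","rb"))
def foc(f): return 240/np.tan(np.radians(f["fovy"])/2)
def proj(f,X):
    c=np.atleast_2d(X)@np.array(f["R"]).T+np.array(f["t"]); return np.c_[f["cx"]+foc(f)*c[:,0]/c[:,2], f["cy"]+foc(f)*c[:,1]/c[:,2]]
def ray(f,p,z):
    p=np.atleast_2d(p).astype(float); d=np.c_[(p[:,0]-f["cx"])/foc(f),(p[:,1]-f["cy"])/foc(f),np.ones(len(p))]@np.array(f["R"])
    o=-np.array(f["R"]).T@np.array(f["t"]); s=(z-o[2])/d[:,2]; return o+d*s[:,None]
def crop(f,x0,y0,x1,y1,k,name): cv2.imwrite("pics/"+name,cv2.resize(f["img"][y0:y1,x0:x1,::-1],None,fx=k,fy=k,interpolation=cv2.INTER_CUBIC))
E
python3 - <<'E'
from h import *
t=load("top0"); s=load("scene0")
crop(t,385,230,530,310,5,"t_rest.png"); crop(s,80,235,240,300,5,"s_rest.png"); crop(t,195,150,355,350,3,"t_gr.png")
crop(s,275,165,495,350,3,"s_gr.png")
E
```

```text
(no output)
```

View pics/t_rest.png

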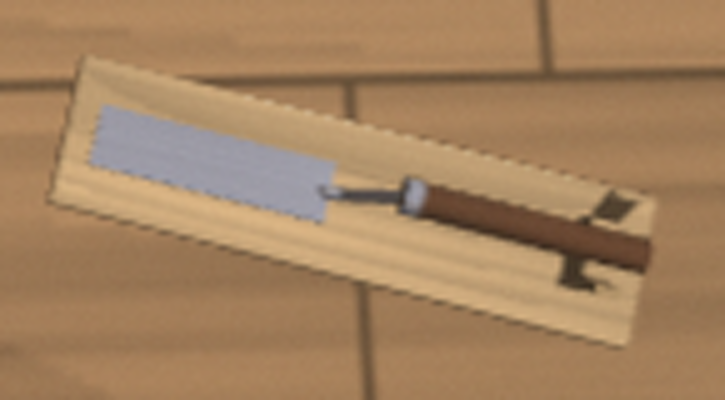

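View pics/s_rest.png

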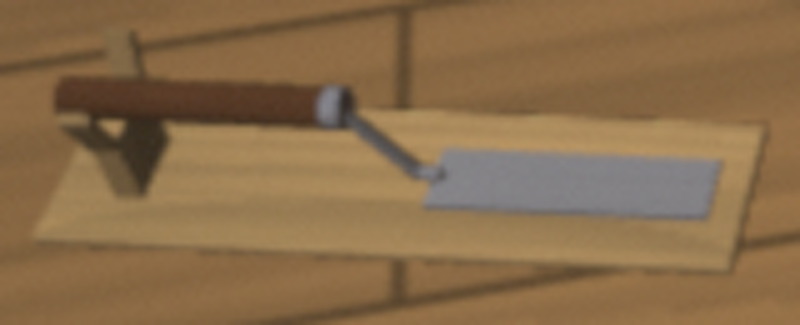

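View pics/t_gr.png

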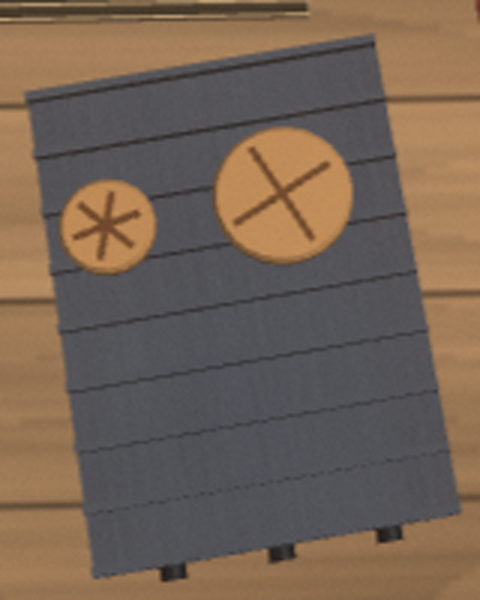

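View pics/s_gr.png

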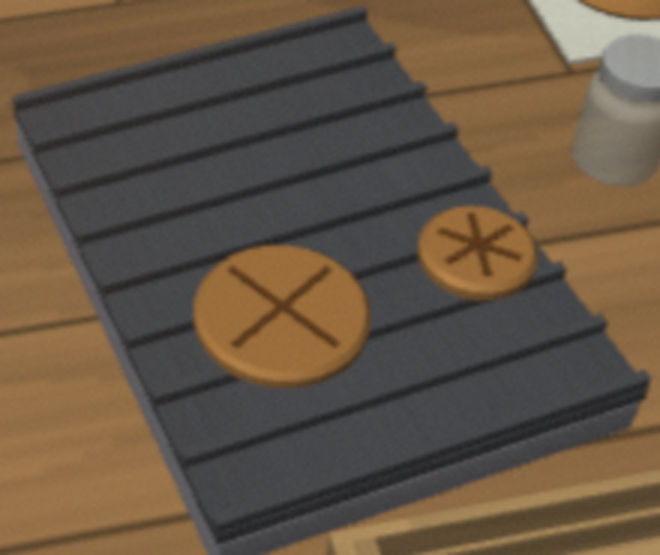

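```bash
cat > fit.py <<'E'
from h import *
t=load("top0"); s=load("scene0")
T=lambda p:(np.array(p)/5+[385,230]-.4); S=lambda p:(np.array(p)/5+[80,235]-.4)
G=lambda p:(np.array(p)/3+[195,150]-.33); H=lambda p:(np.array(p)/3+[275,165]-.33)
def fit(top,sc,x0,name):
    def res(p,full=False):
        c,sn=np.cos(p[2]),np.sin(p[2]); r=[]
        for f,L in((t,top),(s,sc)):
            for q,X in L:
                X=np.array(X)/1000; W=[p[0]+c*X[0]-sn*X[1],p[1]+sn*X[0]+c*X[1],X[2]]
                r.append(proj(f,W)[0]-q)
        return np.array(r) if full else np.ravel(r)
    o=least_squares(res,x0,loss='soft_l1'); print(name,o.x.round(4)); print(res(o.x,True).round(1).tolist()); return o.x
rest=fit([(T(a),b) for a,b in [((83,57),(65,-40,6)),((50,203),(65,40,6)),((655,198),(-235,-40,6)),((625,347),(-235,40,6))]],
 [(S(a),b) for a,b in [((767,123),(65,40,6)),((732,270),(65,-40,6)),((35,238),(-235,-40,6))]],[.55,-.2,1.4],"rest")
tur=fit([(T(a),b) for a,b in [((105,105),(50,-16,8.5)),((90,163),(50,16,8.5)),((335,163),(-72,-16,8.5)),((324,222),(-72,16,8.5)),((652,253),(-220,0,51))]],
 [(S(a),b) for a,b in [((720,160),(50,16,8.5)),((707,218),(50,-16,8.5)),((425,207),(-72,-16,8.5)),((445,150),(-72,16,8.5)),((56,96),(-220,0,51))]],[.55,-.2,1.4],"turner")
gr=fit([(G(a),b) for a,b in [((375,36),(205,-150,54)),((26,92),(205,150,54)),((460,514),(-205,-150,54)),((94,578),(-205,150,54))]],
 [(H(a),b) for a,b in [((15,100),(-204,-150,55)),((365,10),(-204,150,55)),((648,375),(204,150,55)),((217,532),(204,-150,55))]],[.6,.1,.1],"griddle")
R=np.array([[np.cos(gr[2]),-np.sin(gr[2])],[np.sin(gr[2]),np.cos(gr[2])]])
for n,a,b in(("cake",G((284,194)),H((283,305))),("small",G((107,226)),H((477,244)))):
    for f,q in((t,a),(s,b)):
        w=ray(f,q,.071)[0]; print(n,w.round(4),((w[:2]-gr[:2])@R*1000).round(1))
E
python3 fit.py; python3 -c "
from h import *
from workcell import bot
o=bot.observe();print(Ro.from_euler('xyz',o['tool_rot']).as_matrix().round(3))"
```

```text
rest [ 0.5405 -0.2046  1.3002]
[[0.2, -1.0], [-0.1, -0.2], [0.6, -0.3], [0.8, 0.5], [0.9, -0.3], [0.7, -0.5], [-0.4, -0.2]]
turner [ 0.5405 -0.2059  1.305 ]
[[0.1, -0.3], [0.4, 0.1], [0.8, -0.4], [0.5, -0.0], [-0.4, 0.2], [0.6, -0.2], [0.2, -0.2], [-0.4, -0.1], [-0.2, -0.3], [1.1, 0.6]]
griddle [0.5723 0.17   0.1533]
[[0.5, -1.1], [0.2, -0.4], [1.1, -0.3], [-0.1, 0.1], [-0.6, -1.9], [0.1, -2.2], [2.0, 0.7], [0.2, -2.6]]
cake [0.6546 0.1317 0.071 ] [ 75.4 -50.4]
cake [0.6552 0.1313 0.071 ] [ 76.  -50.9]
small [0.6303 0.2771 0.071 ] [73.7 97. ]
small [0.6316 0.2734 0.071 ] [74.4 93.2]
[[-0.     0.244  0.97 ]
 [-0.001  0.97  -0.244]
 [-1.    -0.001  0.   ]]
```

```bash
cat > ov.py <<'E'
from h import *
import sys
def overlay(f,gr,x0,y0,x1,y1,k,name,extra=[]):
    im=cv2.resize(f["img"][y0:y1,x0:x1,::-1],None,fx=k,fy=k,interpolation=cv2.INTER_CUBIC).copy()
    c,sn=np.cos(gr[2]),np.sin(gr[2])
    def L(a,b,col):
        P=[]
        for X in(a,b):
            X=np.array(X)/1000.; W=[gr[0]+c*X[0]-sn*X[1],gr[1]+sn*X[0]+c*X[1],X[2]]
            P.append(tuple(((proj(f,W)[0]+.5-[x0,y0])*k*16).astype(int).tolist()))
        cv2.line(im,P[0],P[1],col,1,cv2.LINE_AA,4)
    for r in range(-200,201,50):
        L((r-4,-150,55),(r-4,150,55),(0,255,0)); L((r+4,-150,55),(r+4,150,55),(0,255,255))
    for y in(-150,150): L((-205,y,55),(205,y,55),(255,0,255))
    cv2.imwrite("pics/"+name,im)
E
python3 - <<'E'
from ov import *
gr=[.5723,.17,.1533]
overlay(load("top0"),gr,195,150,355,350,3,"ov_t.png"); overlay(load("scene0"),gr,275,165,495,350,3,"ov_s.png")
E
```

```text
(no output)
```

View pics/ov_t.png

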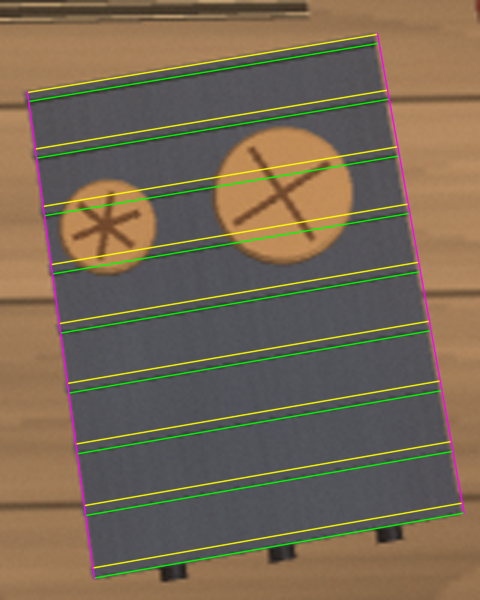

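View pics/ov_s.png

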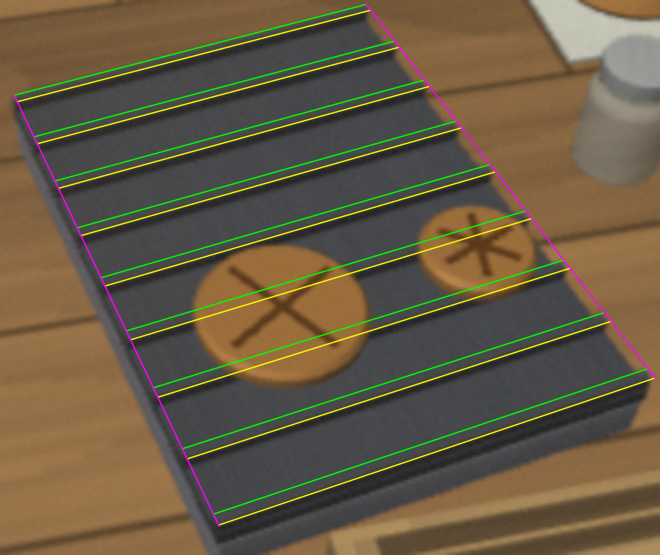

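Both views agree: the overlay's rib edges land on the imaged ribs to within about 1 px.

The tool can only yaw about the vertical. So I'll put the blade in the groove at griddle x = +125, under the cake's outer side, and lift that side. The cake then tips over towards the robot (-x), with its lower edge caught by a rib.

First I'll move to the turner.

```bash
cat > go.py <<'E'
# usage: go.py x y z yawdeg(tool y direction) -> tool-frame deltas from the measured pose
import sys; from h import *; from workcell import bot
o=bot.observe(); R=Ro.from_euler('xyz',o['tool_rot']).as_matrix(); p=np.array(o['position'])
a=[float(v) for v in sys.argv[1:]]
print("t",round(o['clock'],2),"pos",p.round(4),"yaw",np.degrees(np.arctan2(R[1,1],R[0,1])).round(2),"xaxis",R[:,0].round(3),"F",np.round(o['force'],1),"w",round(o['grip_width'],4))
if a:
    d=(np.array(a[:3])-p)*1000
    print("delta tool mm",(R.T@d).round(1))
    if len(a)>3: 
        print("turn",((np.degrees(np.arctan2(R[1,1],R[0,1]))-a[3]+180)%360-180).round(2))
        y=np.radians(a[3]); R2=np.c_[[0,0,-1],[np.cos(y),np.sin(y),0],[np.sin(y),-np.cos(y),0]]; print("delta in final tool",(R2.T@d).round(1))
E
python3 -m pendant '[[0,-33,50,0],[0,-33,50,0],[0,-33,50,0],[0,-33,50,0],[0,-33,50,0],[0,-33,50,0],[0,-33,50,0],[0,-33,50,0],[0,0,0,0]]' 1 100
python3 -m pendant '[[0,0,0,10.2],[0,0,0,10.2],[0,0,0,10.2],[0,0,0,10.2],[0,0,0,10.2],[0,0,0,10.2],[0,0,0,10.2],[0,0,0,10.2],[0,0,0,10.2],[0,0,0,0]]'
python3 go.py .5048 -.3354 .15 -15.4
```

```text
clock: 1.23
position: [0.4787, 0.2481, 0.2311]
tool_rot: [-0.944, 1.569, -1.197]
force: [-0.4, 0.5, -0.6]
grip_width: 0.0855
clock: 2.48
position: [0.4755, 0.2529, 0.231]
tool_rot: [-0.533, 1.57, -2.38]
force: [-0.5, 0.9, -0.7]
grip_width: 0.0851
t 2.48 pos [0.4755 0.2529 0.231 ] yaw -15.84 xaxis [-0.001 -0.    -1.   ] F [-0.5  0.9 -0.7] w 0.0851
delta tool mm [ 81.3 188.7 557.9]
turn -0.44
delta in final tool [ 81.  184.5 559.4]
```

```bash

python3 -m pendant '[[0,18.5,56,-0.4],[0,18.5,56,0],[0,18.5,56,0],[0,18.5,56,0],[0,18.5,56,0],[0,18.5,56,0],[0,18.5,56,0],[0,18.5,56,0],[0,18.5,56,0],[40,18.5,56,0],[41,0,0,0],[0,0,0,0]]'
python3 go.py .5048 -.3354 .032 -15.4; python3 - <<'E'
from h import *
from workcell import grab_frame
for n in("scene","top"):
    f=grab_frame(n); pickle.dump(f,open(n+"1.pkl","wb"))
    if n=="scene": crop(f,60,180,260,320,4,"s1.png")
    else: crop(f,385,200,545,320,5,"t1.png")
E
```

```text
clock: 3.98
position: [0.5021, -0.3287, 0.1529]
tool_rot: [-1.835, 1.566, 2.61]
force: [-0.5, 0.8, 0.7]
grip_width: 0.0855
t 3.98 pos [ 0.5021 -0.3287  0.1529] yaw -15.36 xaxis [-0.004  0.003 -1.   ] F [-0.5  0.8  0.7] w 0.0855
delta tool mm [120.8   5.    5.9]
turn 0.04
delta in final tool [120.9   4.4   5.8]
```

View pics/s1.png

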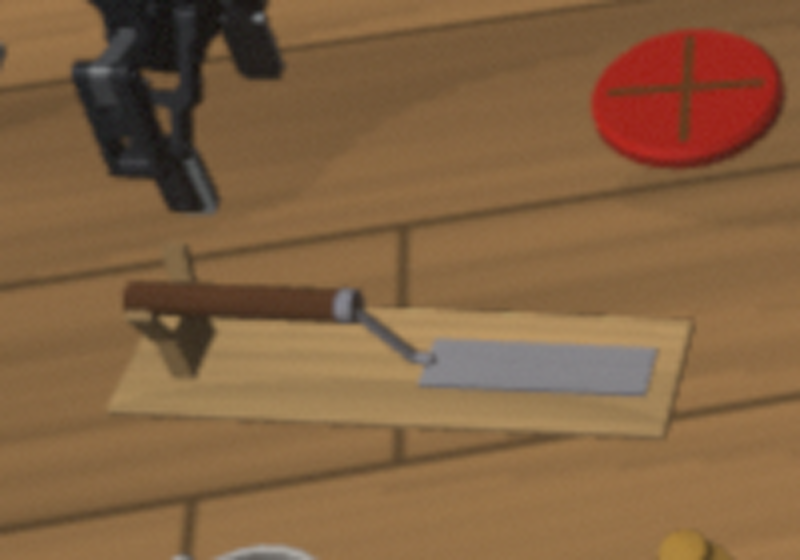

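View pics/t1.png

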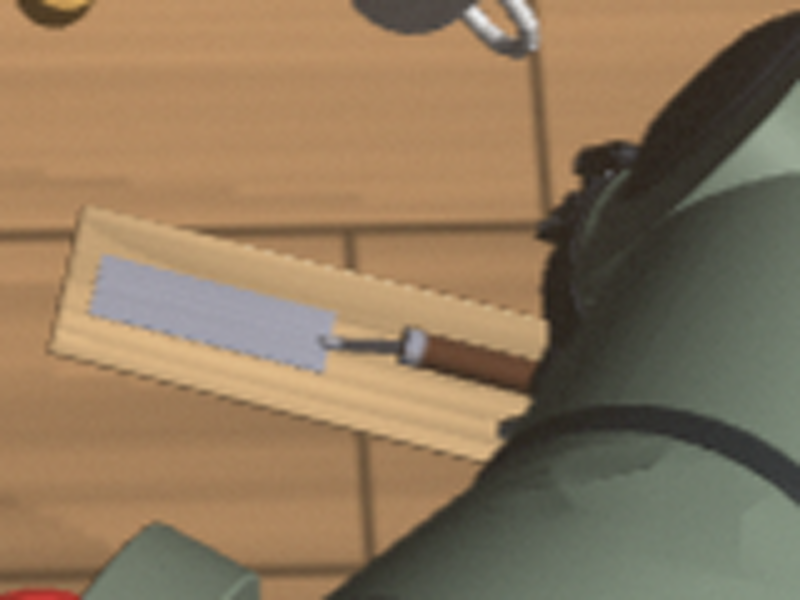

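The scene view has the handle running between the open jaws, with its ferrule at about (147,256). The gripper is above and slightly behind it, as computed. Going down.

```bash

python3 -m pendant '[[0,2,3,0],[30,2,3,0],[30,0,0,0],[20,0,0,0],[0,0,0,0]]'
python3 go.py .5048 -.3354 .032 -15.4
```

```text
clock: 4.7
position: [0.5056, -0.3361, 0.0749]
tool_rot: [-1.853, 1.57, 2.588]
force: [1.1, 0.1, 0.0]
grip_width: 0.0854
t 4.7 pos [ 0.5056 -0.3361  0.0749] yaw -15.51 xaxis [-0.001  0.001 -1.   ] F [1.1 0.1 0. ] w 0.0854
delta tool mm [42.9 -1.  -0.4]
turn -0.11
delta in final tool [42.9 -1.  -0.4]
```

```bash

python3 -m pendant '[[20,-1,0,0],[22,0,0,0],[0,0,0,0],[0,0,0,0]]'
python3 go.py .5048 -.3354 .032 -15.4
python3 -m pendant '[[0,0,0,0],[0,0,0,0],[0,0,0,0],[0,0,0,0],[0,0,0,0],[0,0,0,0]]' -1 100
python3 go.py .5048 -.3354 .032 -15.4
```

```text
clock: 5.2
position: [0.5051, -0.3365, 0.034]
tool_rot: [1.226, 1.57, -0.616]
force: [-0.3, -0.1, -0.1]
grip_width: 0.0853
t 5.2 pos [ 0.5051 -0.3365  0.034 ] yaw -15.55 xaxis [ 0.001 -0.    -1.   ] F [-0.3 -0.1 -0.1] w 0.0853
delta tool mm [ 2.  -0.6 -0.9]
turn -0.15
delta in final tool [ 2.  -0.6 -0.9]
clock: 5.95
position: [0.5049, -0.3362, 0.0336]
tool_rot: [1.644, 1.57, -0.198]
force: [-0.9, 2.0, 6.1]
grip_width: 0.0152
t 5.95 pos [ 0.5049 -0.3362  0.0336] yaw -15.54 xaxis [ 0. -0. -1.] F [-0.9  2.   6.1] w 0.0152
delta tool mm [ 1.6 -0.3 -0.7]
turn -0.14
delta in final tool [ 1.6 -0.3 -0.7]
```

```bash

python3 -m pendant '[[-20,0,0,0],[-40,0,0,0],[-40,0,0,0],[-10,0,0,0],[0,0,0,0],[0,0,0,0]]' - 120
python3 go.py; python3 - <<'E'
from h import *
from workcell import grab_frame
for n in("scene","top"):
    f=grab_frame(n); pickle.dump(f,open(n+"2.pkl","wb"))
    if n=="scene": crop(f,60,170,260,310,4,"s2.png")
    else: crop(f,385,200,545,320,5,"t2.png")
E
```

```text
clock: 6.7
position: [0.5043, -0.3358, 0.1423]
tool_rot: [-1.795, 1.569, 2.646]
force: [-0.5, 0.1, -1.9]
grip_width: 0.0149
t 6.7 pos [ 0.5043 -0.3358  0.1423] yaw -15.54 xaxis [-0.001  0.001 -1.   ] F [-0.5  0.1 -1.9] w 0.0149
```

View pics/s2.png

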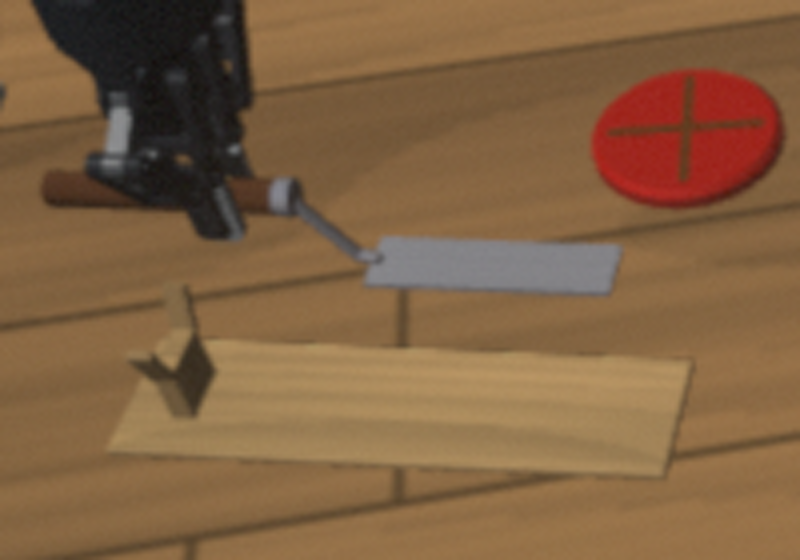

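View pics/t2.png

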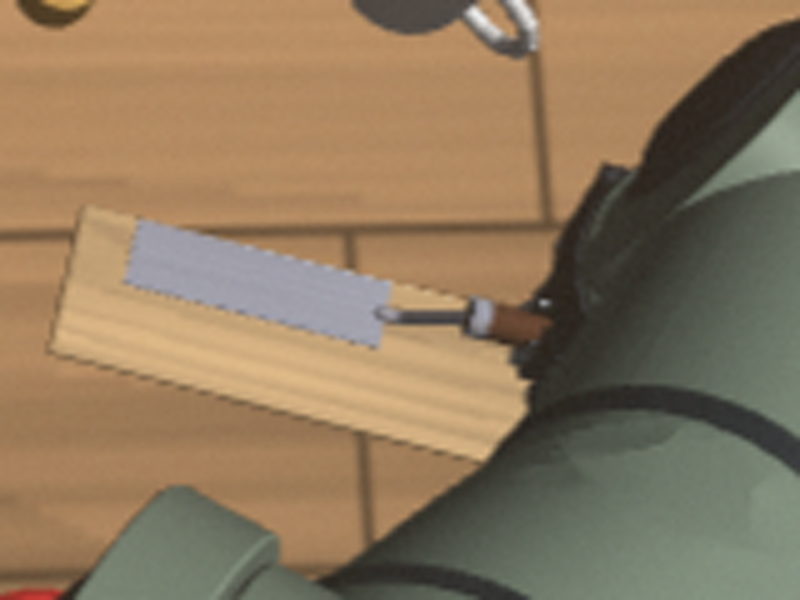

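Lifted, and the blade hangs about level. I'll fit the turner's 6-DOF pose from the blade corners in both views.

```bash
cat > tfit.py <<'E'
from h import *
def tfit(t,s,top,sc,x0,pr=None):
    def res(p):
        R=Ro.from_euler('ZYX',p[3:]).as_matrix(); r=[]
        for f,L in((t,top),(s,sc)):
            for q,X in L: r.append(proj(f,R@(np.array(X)/1000.)+p[:3])[0]-q)
        r=np.ravel(r)
        return np.r_[r,p[4]/.02,p[5]/.02]   # weak prior: level to ~1 deg
    o=least_squares(res,x0); print("origin",o.x[:3].round(4),"yaw,pitch,roll deg",np.degrees(o.x[3:]).round(2),"res",o.fun.round(1).tolist()); return o.x
E
python3 - <<'E'
from tfit import *
T=lambda p:(np.array(p)/5+[385,200]-.4); S=lambda p:(np.array(p)/4+[60,170]-.4)
tfit(load("top2"),load("scene2"),[(T(a),b) for a,b in [((135,219),(50,-16,2.5)),((125,283),(50,16,2.5)),((390,283),(-72,-16,2.5)),((378,347),(-72,16,2.5))]],
[(S(a),b) for a,b in[((620,245),(50,16,2.5)),((610,295),(50,-16,2.5)),((363,285),(-72,-16,2.5)),((380,237),(-72,16,2.5))]],[.54,-.2,.11,1.3,0,0])
# expected: rest pose + tcp displacement
print(.5405-.0006,-.2052+.0005,.006+.1423-.0336)
E
```

```text
origin [ 0.54   -0.2053  0.1138] yaw,pitch,roll deg [74.79  0.08  0.21] res [1.1, -0.0, 0.2, 0.2, 0.9, -0.3, 0.7, 0.0, 1.1, 0.2, 0.2, -0.4, 0.4, -0.0, 0.8, 0.2, 0.1, 0.2]
0.5398999999999999 -0.2047 0.11470000000000002
```

```bash
python3 - <<'E'
from h import *
t=load("top0"); s=load("scene0")
crop(t,370,160,510,230,5,"tw.png")
gr=[.5723,.17,.1533]; R=np.array([[np.cos(gr[2]),-np.sin(gr[2])],[np.sin(gr[2]),np.cos(gr[2])]])
for n,f,q,z in(("weight base",s,(234,340),0),("weight top",s,(233,318),.068),("weight top t",t,(397,188),.068),("mug s",s,(125,335),.085),("mug t",t,(474,182),.085)):
    w=ray(f,q,z)[0]; print(n,w.round(3),((w[:2]-gr[:2])@R*1000).round(0))
def W(x,y): return (np.array(gr[:2])+R@np.array([x,y])/1000).round(4)
for y in(-215,-50): print(y,"origin",W(125,y),"tcp",W(125,y-135.6))
E
```

```text
weight base [ 0.72  -0.149  0.   ] [  97. -338.]
weight top [ 0.717 -0.141  0.068] [  96. -329.]
weight top t [ 0.718 -0.138  0.068] [  97. -326.]
mug s [ 0.725 -0.325  0.085] [  75. -513.]
mug t [ 0.725 -0.326  0.085] [  75. -514.]
-215 origin [ 0.7287 -0.0234] tcp [ 0.7494 -0.1574]
-50 origin [0.7035 0.1397] tcp [0.7242 0.0057]
```

View pics/tw.png

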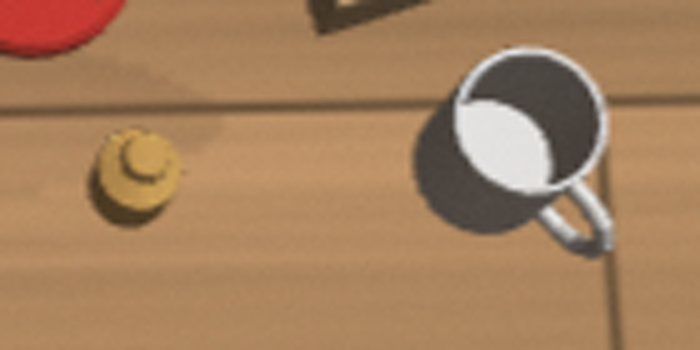

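```bash

python3 -m pendant '[[-40,0,0,0],[-20,0,0,-8],[0,0,0,-8],[0,0,0,-8.1],[0,0,0,0]]'
python3 go.py .7417 -.108 .2 8.6
```

```text
clock: 7.42
position: [0.5045, -0.3362, 0.2027]
tool_rot: [-2.462, 1.57, 2.399]
force: [-0.7, 0.1, -1.4]
grip_width: 0.0148
t 7.42 pos [ 0.5045 -0.3362  0.2027] yaw 8.5 xaxis [-0.001  0.001 -1.   ] F [-0.7  0.1 -1.4] w 0.0148
delta tool mm [   2.7  268.4 -190.6]
turn -0.1
delta in final tool [   2.7  268.7 -190.1]
```

```bash

python3 -m pendant '[[0,40,-28,0],[0,45,-32,0],[0,45,-32,0],[0,45,-32,0],[0,45,-32,0],[0,45,-32,0],[50,0,0,-0.1],[40,0,0,0],[0,0,0,0],[0,0,0,0]]'
python3 go.py .7417 -.108 .103 8.6;  python3 - <<'E'
from h import *
from workcell import grab_frame
for n in("scene","top"):
    f=grab_frame(n); pickle.dump(f,open(n+"3.pkl","wb"))
    if n=="scene": crop(f,270,190,470,340,4,"s3.png")
    else: crop(f,250,150,410,270,5,"t3.png")
E
```

```text
clock: 8.68
position: [0.7395, -0.1112, 0.1148]
tool_rot: [1.042, 1.569, -0.379]
force: [0.6, -0.4, -1.1]
grip_width: 0.0146
t 8.68 pos [ 0.7395 -0.1112  0.1148] yaw 8.56 xaxis [ 0.001 -0.001 -1.   ] F [ 0.6 -0.4 -1.1] w 0.0146
delta tool mm [11.8  2.6 -2.9]
turn -0.04
delta in final tool [11.8  2.6 -2.9]
```

View pics/s3.png

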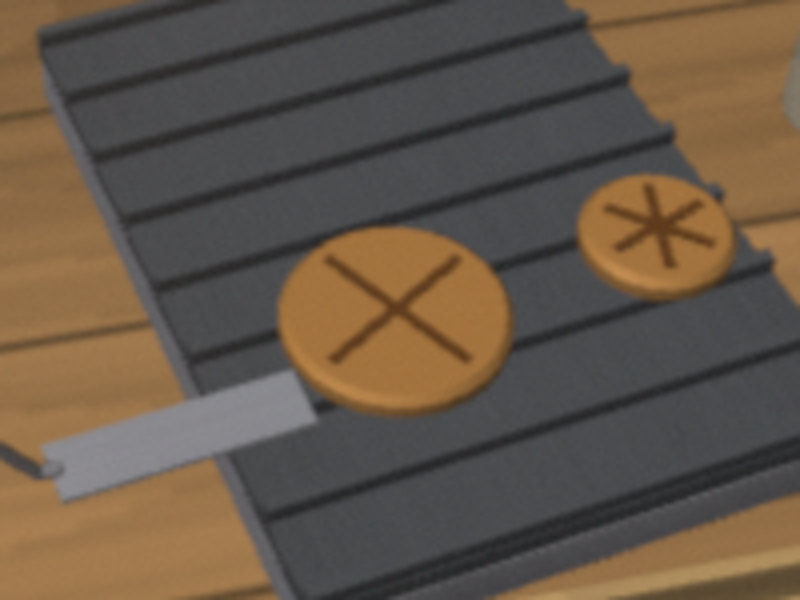

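View pics/t3.png

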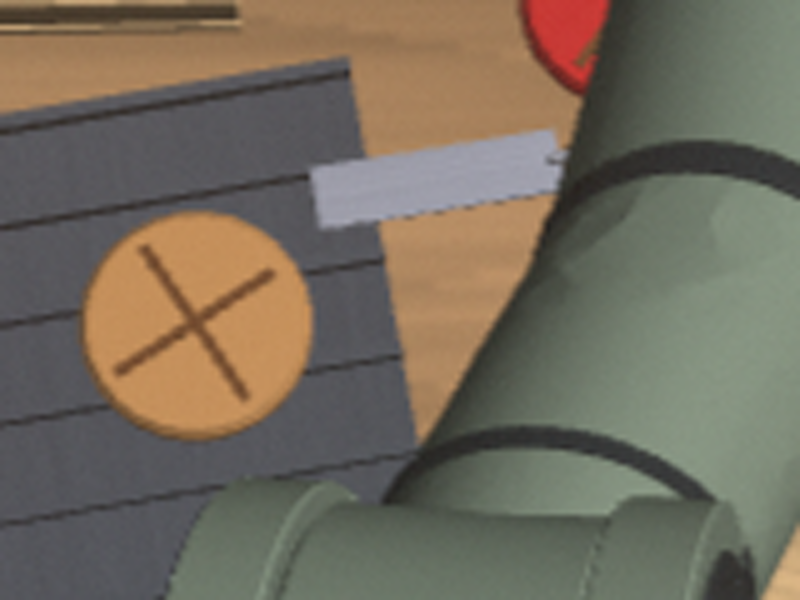

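```bash
python3 - <<'E'
from tfit import *
T=lambda p:(np.array(p)/5+[250,150]-.4); S=lambda p:(np.array(p)/4+[270,190]-.4)
x=tfit(load("top3"),load("scene3"),[(T(a),b) for a,b in [((311,170),(50,-16,2.5)),((321,230),(50,16,2.5)),((554,129),(-72,-16,2.5))]],
[(S(a),b) for a,b in[((296,370),(50,16,2.5)),((317,420),(50,-16,2.5)),((63,502),(-72,-16,2.5)),((42,447),(-72,16,2.5))]],[.72,.03,.085,1.72,0,0])
gr=[.5723,.17,.1533]; R=np.array([[np.cos(gr[2]),-np.sin(gr[2])],[np.sin(gr[2]),np.cos(gr[2])]])
print("in griddle",(x[:2]-gr[:2])@R*1000, "tip",(x[:2]+.05*np.r_[np.cos(x[3]),np.sin(x[3])]-gr[:2])@R*1000,"yaw rel",np.degrees(x[3]-gr[2])-90)
E
```

```text
origin [0.7191 0.022  0.0863] yaw,pitch,roll deg [ 9.857e+01 -1.800e-01 -3.000e-02] res [0.4, -0.2, 0.6, 0.2, 0.5, 0.1, -0.5, -0.1, 0.8, 0.3, 0.4, -0.1, 0.3, -0.2, -0.2, -0.0]
in griddle [ 122.43445704 -168.71611237] tip [ 122.62155024 -118.71646241] yaw rel -0.21439352482433094
```

```bash

python3 -m pendant '[[0,2.5,-2,-0.2],[0,0,0,0],[12,0,0,0],[13,0,0,0],[13,0,0,0],[0,0,0,0],[0,0,0,0]]'
python3 go.py .7417 -.108 .0765 8.7;  python3 - <<'E'
from h import *
from workcell import grab_frame
for n in("scene",):
    f=grab_frame(n); pickle.dump(f,open(n+"4.pkl","wb"))
    crop(f,270,190,470,340,4,"s4.png")
E
```

```text
clock: 9.65
position: [0.7412, -0.1086, 0.0753]
tool_rot: [0.54, 1.571, -0.876]
force: [0.4, -0.6, -1.5]
grip_width: 0.0145
t 9.65 pos [ 0.7412 -0.1086  0.0753] yaw 8.85 xaxis [ 0. -0. -1.] F [ 0.4 -0.6 -1.5] w 0.0145
delta tool mm [-1.2  0.6 -0.5]
turn 0.15
delta in final tool [-1.2  0.6 -0.5]
```

View pics/s4.png

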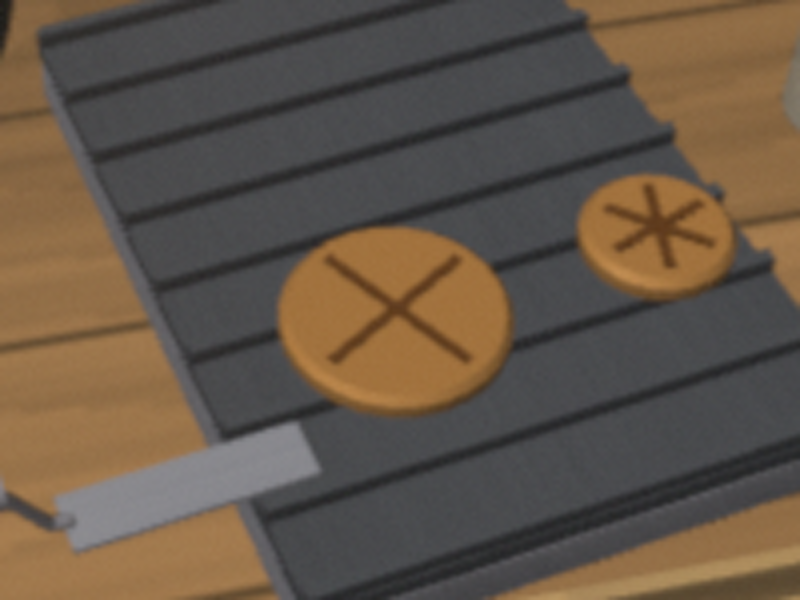

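The blade sits down in the groove at x = +125, clear of both ribs, with no contact force. Sliding it in along the groove by 115 mm.

```bash

python3 -m pendant '[[0,0.6,-15,0],[0,0,-25,0],[0,0,-25,0],[0,0,-25,0],[0,0,-25,0],[0,0,0,0],[0,0,0,0]]'
python3 go.py .7242 .0057 .0765 8.7;  python3 - <<'E'
from h import *
from workcell import grab_frame
for n in("scene",):
    f=grab_frame(n); pickle.dump(f,open(n+"5.pkl","wb"))
    crop(f,270,190,470,340,4,"s5.png")
E
```

```text
clock: 10.58
position: [0.7239, 0.0054, 0.0753]
tool_rot: [0.036, 1.57, -1.38]
force: [0.3, -1.5, -0.7]
grip_width: 0.0148
t 10.57 pos [0.7239 0.0054 0.0753] yaw 8.86 xaxis [ 0.    -0.001 -1.   ] F [ 0.3 -1.5 -0.7] w 0.0148
delta tool mm [-1.2  0.4 -0.3]
turn 0.16
delta in final tool [-1.2  0.4 -0.3]
```

View pics/s5.png

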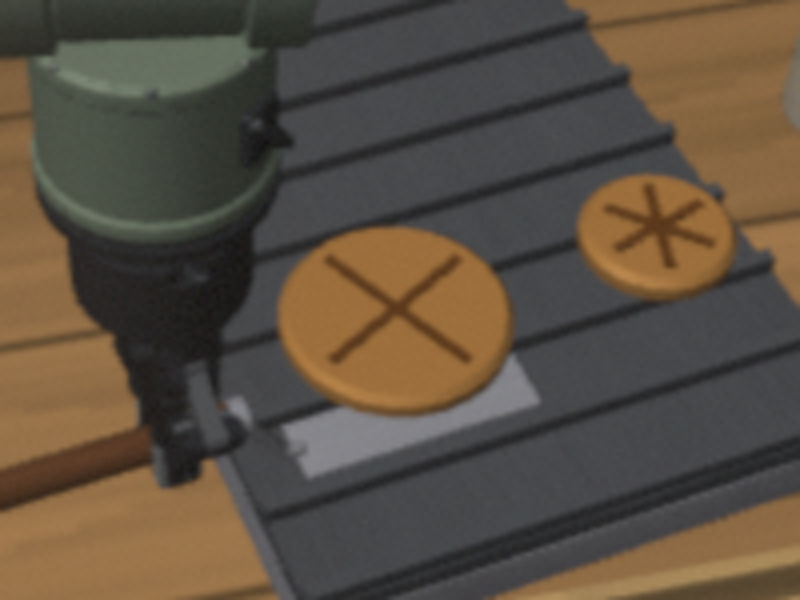

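The blade is under the outer edge of the cake, and nothing else moved. Now a straight lift of that side.

```bash

python3 -m pendant '[[-5,0,0,0],[-5,0,0,0],[-6,0,0,0],[-6,0,0,0],[-6,0,0,0],[0,0,0,0]]'
python3 go.py;  python3 - <<'E'
from h import *
from workcell import grab_frame
for n in("scene",):
    f=grab_frame(n); pickle.dump(f,open(n+"6.pkl","wb"))
    crop(f,270,170,470,320,4,"s6.png")
E
```

```text
clock: 11.38
position: [0.7242, 0.0053, 0.1039]
tool_rot: [1.53, 1.57, 0.114]
force: [-0.7, -0.1, -1.8]
grip_width: 0.0145
t 11.38 pos [0.7242 0.0053 0.1039] yaw 8.86 xaxis [ 0.001  0.    -1.   ] F [-0.7 -0.1 -1.8] w 0.0145
```

View pics/s6.png

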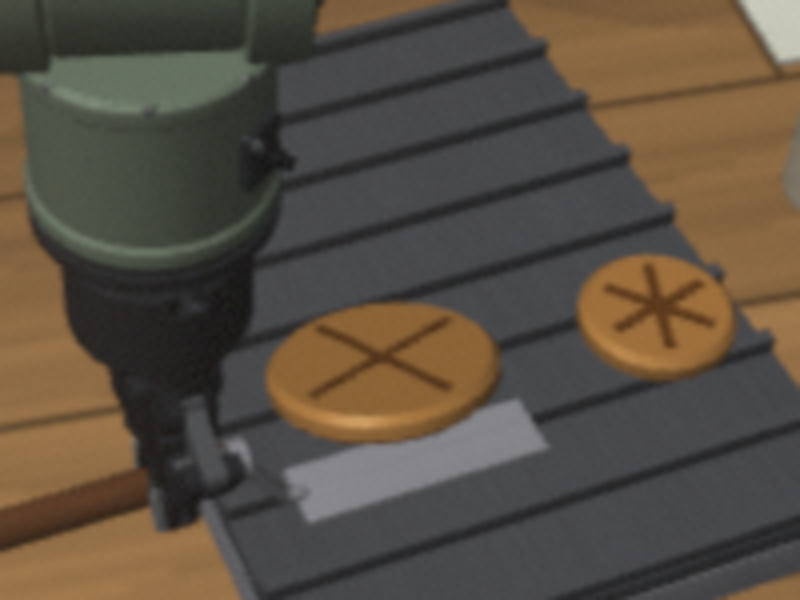

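The outer side is lifted and the cake is tilted. Continuing along the arc.

```bash

python3 -m pendant '[[-8,-7,0,0],[-6,-5,0,0],[-6,-5,0,0],[-5,-6,0,0],[0,0,0,0]]'
python3 go.py;  python3 - <<'E'
from h import *
from workcell import grab_frame
for n in("scene",):
    f=grab_frame(n); pickle.dump(f,open(n+"7.pkl","wb"))
    crop(f,270,170,470,320,4,"s7.png")
E
```

```text
clock: 12.05
position: [0.7011, 0.0016, 0.1289]
tool_rot: [1.578, 1.57, 0.162]
force: [0.3, 0.6, -1.6]
grip_width: 0.0148
t 12.05 pos [0.7011 0.0016 0.1289] yaw 8.85 xaxis [ 0.001  0.    -1.   ] F [ 0.3  0.6 -1.6] w 0.0148
```

View pics/s7.png

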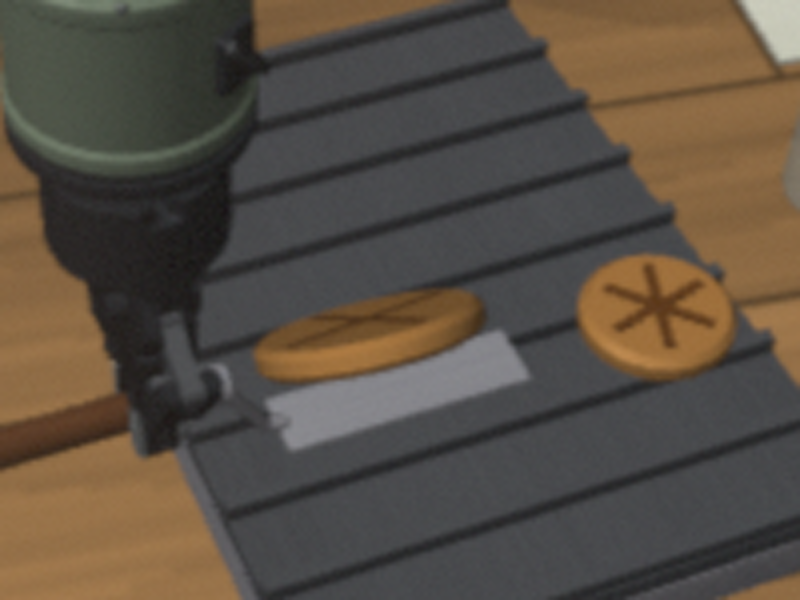

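```bash

python3 -m pendant '[[-4,-6,0,0],[-4,-6,0,0],[-4,-7,0,0],[-4,-7,0,0],[0,0,0,0]]'
python3 go.py;  python3 - <<'E'
from h import *
from workcell import grab_frame
for n in("scene",):
    f=grab_frame(n); pickle.dump(f,open(n+"8.pkl","wb"))
    crop(f,270,150,470,300,4,"s8.png")
E
```

```text
clock: 12.72
position: [0.6752, -0.0024, 0.1448]
tool_rot: [1.721, 1.57, 0.304]
force: [0.3, -0.4, -1.2]
grip_width: 0.0146
t 12.72 pos [ 0.6752 -0.0024  0.1448] yaw 8.85 xaxis [ 0.  0. -1.] F [ 0.3 -0.4 -1.2] w 0.0146
```

View pics/s8.png

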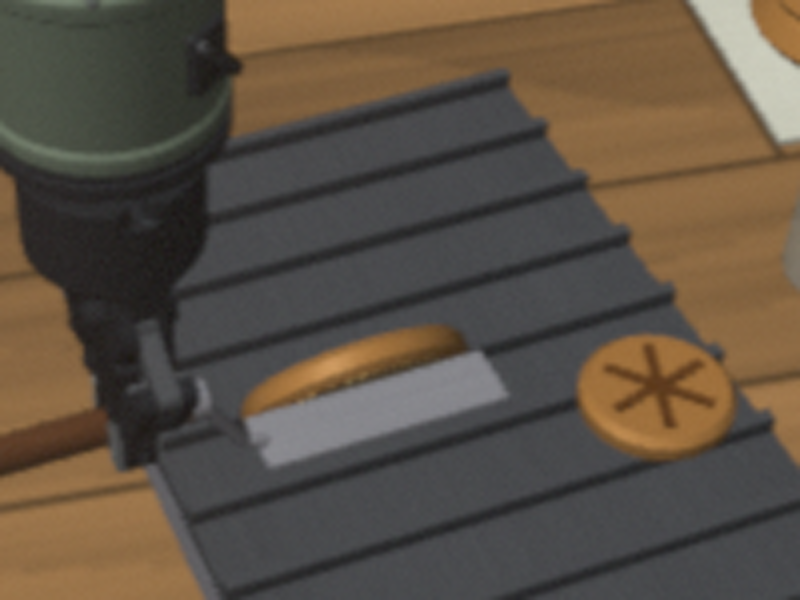

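```bash

python3 -m pendant '[[-2,-7,0,0],[-1,-7,0,0],[-1,-7,0,0],[0,-7,0,0],[0,0,0,0]]'
python3 go.py;  python3 - <<'E'
from h import *
from workcell import grab_frame
for n in("scene",):
    f=grab_frame(n); pickle.dump(f,open(n+"9.pkl","wb"))
    crop(f,270,150,470,300,4,"s9.png")
E
```

```text
clock: 13.4
position: [0.6474, -0.0067, 0.1484]
tool_rot: [-2.258, 1.571, 2.609]
force: [-0.3, -0.5, -1.2]
grip_width: 0.0145
t 13.4 pos [ 0.6474 -0.0067  0.1484] yaw 8.85 xaxis [-0.  0. -1.] F [-0.3 -0.5 -1.2] w 0.0145
```

View pics/s9.png

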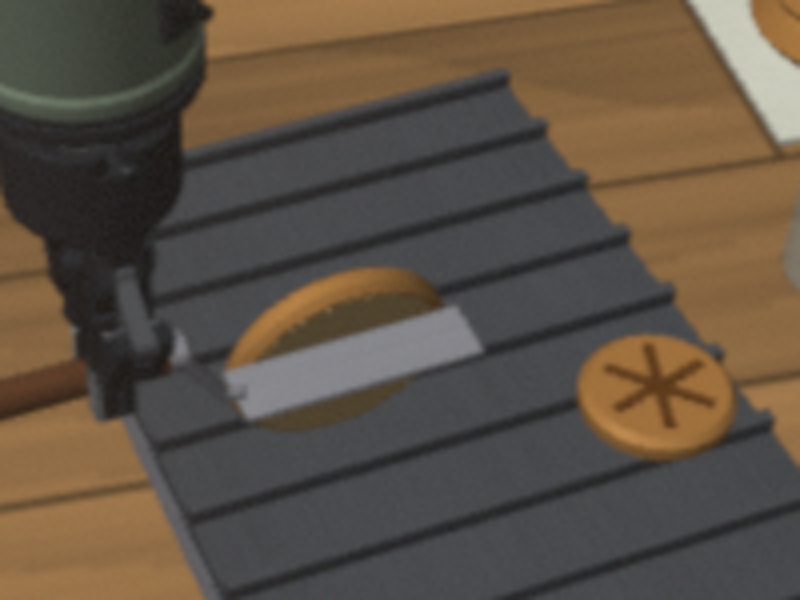

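```bash

python3 -m pendant '[[0,-5,0,0],[0,-5,0,0],[0,-5,0,0],[0,-3,0,0],[0,0,0,0]]'
python3 go.py;  python3 - <<'E'
from h import *
from workcell import grab_frame
for n in("scene",):
    f=grab_frame(n); pickle.dump(f,open(n+"10.pkl","wb"))
    crop(f,270,150,470,300,4,"s10.png")
E
```

```text
clock: 14.08
position: [0.6299, -0.0094, 0.1483]
tool_rot: [-2.425, 1.571, 2.441]
force: [0.3, -0.2, -2.4]
grip_width: 0.0147
t 14.07 pos [ 0.6299 -0.0094  0.1483] yaw 8.85 xaxis [-0.  0. -1.] F [ 0.3 -0.2 -2.4] w 0.0147
```

View pics/s10.png

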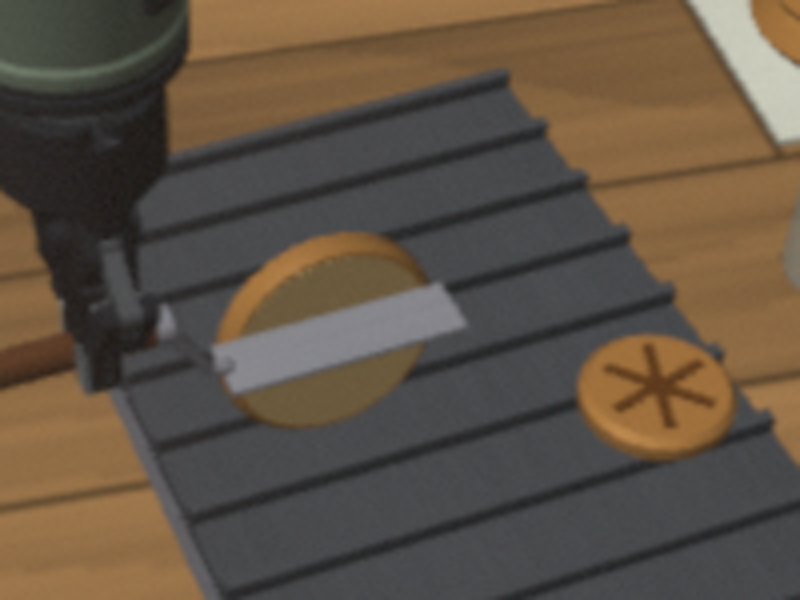

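```bash

python3 -m pendant '[[0,-3,0,0],[0,-3,0,0],[0,-3,0,0],[0,-3,0,0],[0,0,0,0]]'
python3 go.py;  python3 - <<'E'
from h import *
from workcell import grab_frame
for n in("scene",):
    f=grab_frame(n); pickle.dump(f,open(n+"11.pkl","wb"))
    crop(f,270,150,470,300,4,"s11.png")
E
```

```text
clock: 14.75
position: [0.6181, -0.0113, 0.1483]
tool_rot: [1.801, 1.571, 0.384]
force: [-0.1, 0.3, -1.1]
grip_width: 0.0144
t 14.75 pos [ 0.6181 -0.0113  0.1483] yaw 8.85 xaxis [ 0.  0. -1.] F [-0.1  0.3 -1.1] w 0.0144
```

View pics/s11.png

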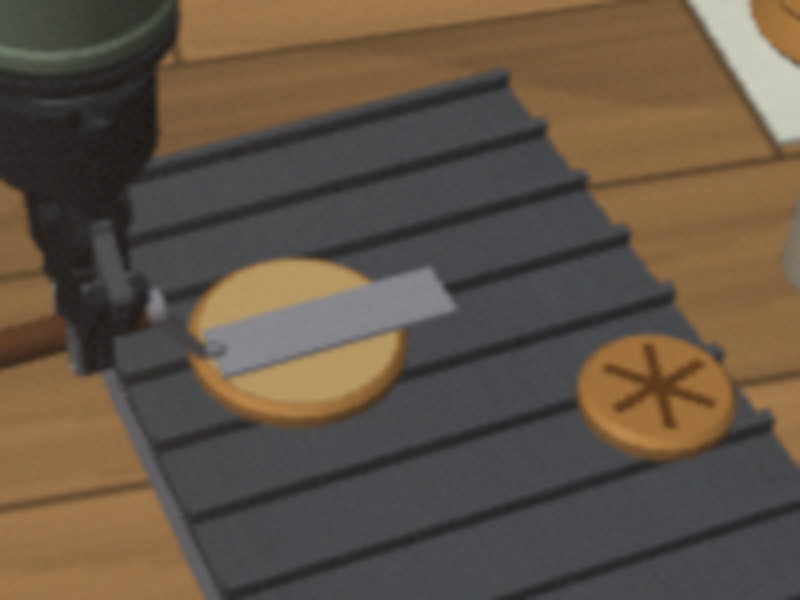

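The cake has fallen over, with its pale face up. Now straight up and back over the rest.

```bash

python3 -m pendant '[[-30,0,0,0],[-30,0,0,0],[0,0,0,8.1],[0,0,0,8.1],[0,0,0,8.2],[0,0,0,0]]'
python3 go.py .5049 -.3362 .142 -15.54
```

```text
clock: 15.55
position: [0.6182, -0.011, 0.2081]
tool_rot: [-0.255, 1.57, -2.096]
force: [-0.2, -0.8, -1.1]
grip_width: 0.0148
t 15.55 pos [ 0.6182 -0.011   0.2081] yaw -15.48 xaxis [-0. -0. -1.] F [-0.2 -0.8 -1.1] w 0.0148
delta tool mm [ 66.2 -22.4 343.6]
turn 0.06
delta in final tool [ 66.1 -22.  343.7]
```

```bash

python3 -m pendant '[[0,-3.5,50,0],[0,-3.5,50,0],[0,-3.5,50,0],[0,-3.5,50,0],[0,-3.5,50,0],[0,-3.5,50,0],[0,0,30,0],[0,0,13,0],[40,0,0,0],[26,0,0,0],[0,0,0,0],[0,0,0,0]]'
python3 go.py .5049 -.3362 .142 -15.54; python3 - <<'E'
from h import *
from workcell import grab_frame
for n in("scene","top"):
    f=grab_frame(n); pickle.dump(f,open(n+"12.pkl","wb"))
    cv2.imwrite(f"pics/{n}12.png",f["img"][:,:,::-1])
    if n=="scene": crop(f,60,170,260,310,4,"s12.png")
    else: crop(f,385,200,545,320,5,"t12.png")
E
```

```text
clock: 17.05
position: [0.5067, -0.336, 0.1433]
tool_rot: [1.417, 1.57, -0.423]
force: [1.1, 0.2, -1.6]
grip_width: 0.0148
t 17.05 pos [ 0.5067 -0.336   0.1433] yaw -15.46 xaxis [ 0.001 -0.    -1.   ] F [ 1.1  0.2 -1.6] w 0.0148
delta tool mm [ 1.3 -1.7  0.7]
turn 0.08
delta in final tool [ 1.3 -1.7  0.7]
```

View pics/scene12.png

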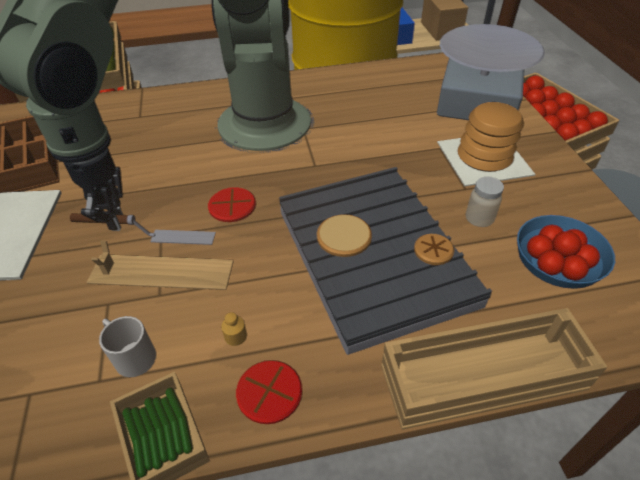

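View pics/s12.png

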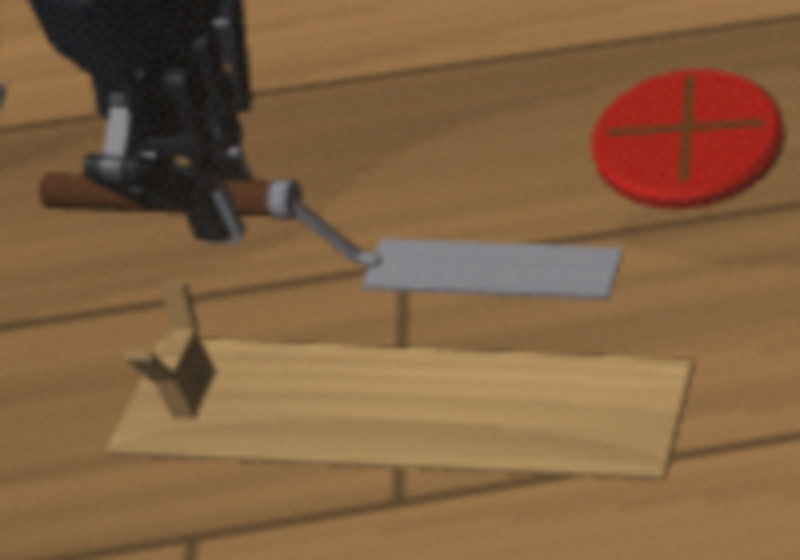

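View pics/t12.png

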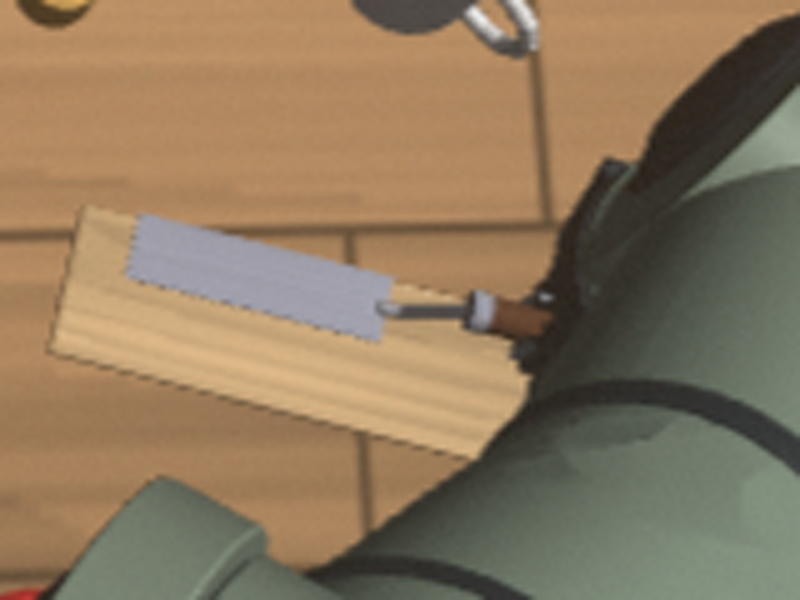

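The cake lies pale face up at scene (344,235), and the small cake and bystanders are where they were. The held turner's image matches the one from the lift-off, so the grip didn't slip. Lowering it into the rest.

```bash

python3 -m pendant '[[0,-1.7,0.7,0],[30,0,0,0],[30,0,0,0],[20,0,0,0],[0,0,0,0]]'
python3 go.py .5049 -.3362 .0336 -15.54
```

```text
clock: 17.77
position: [0.5037, -0.336, 0.0614]
tool_rot: [-1.744, 1.569, 2.697]
force: [0.4, -0.2, -1.5]
grip_width: 0.0148
t 17.77 pos [ 0.5037 -0.336   0.0614] yaw -15.55 xaxis [-0.002  0.001 -1.   ] F [ 0.4 -0.2 -1.5] w 0.0148
delta tool mm [27.8  1.3 -0.2]
turn -0.01
delta in final tool [27.8  1.2 -0.2]
```

```bash

python3 -m pendant '[[8,1.2,0,0],[8,0,0,0],[8,0,0,0],[3,0,0,0],[0,0,0,0],[0,0,0,0]]'
python3 go.py .5049 -.3362 .0336 -15.54
```

```text
clock: 18.52
position: [0.5055, -0.3367, 0.0354]
tool_rot: [1.042, 1.57, -0.8]
force: [-0.5, 0.2, -1.8]
grip_width: 0.0145
t 18.52 pos [ 0.5055 -0.3367  0.0354] yaw -15.54 xaxis [ 0. -0. -1.] F [-0.5  0.2 -1.8] w 0.0145
delta tool mm [ 1.8 -0.7 -0.3]
turn -0.0
delta in final tool [ 1.8 -0.7 -0.3]
```

```bash

python3 -m pendant '[[1.5,-0.6,-0.3,0],[0.8,0,0,0],[0,0,0,0],[0,0,0,0]]'
python3 go.py .5049 -.3362 .0336 -15.54
python3 -m pendant '[[0,0,0,0],[0,0,0,0],[0,0,0,0],[0,0,0,0],[0,0,0,0],[0,0,0,0]]' 1 20
python3 go.py
```

```text
clock: 19.02
position: [0.505, -0.3362, 0.0336]
tool_rot: [1.797, 1.57, -0.045]
force: [-2.8, 2.7, 11.1]
grip_width: 0.0148
t 19.02 pos [ 0.505  -0.3362  0.0336] yaw -15.55 xaxis [ 0.001 -0.    -1.   ] F [-2.8  2.7 11.1] w 0.0148
delta tool mm [ 0.  -0.1  0. ]
turn -0.01
delta in final tool [ 0.  -0.1  0. ]
clock: 19.77
position: [0.5049, -0.3361, 0.0329]
tool_rot: [-0.491, 1.571, -2.333]
force: [-0.5, -0.1, -0.4]
grip_width: 0.0852
t 19.77 pos [ 0.5049 -0.3361  0.0329] yaw -15.54 xaxis [-0. -0. -1.] F [-0.5 -0.1 -0.4] w 0.0852
```

Released, with the contact force back to zero. Raising the hand straight up and moving it aside for a final look.

```bash

python3 -m pendant '[[-20,0,0,0],[-40,0,0,0],[-50,0,0,0],[-50,0,0,0],[-40,0,0,0],[0,-20,40,0],[0,-20,40,0],[0,-20,20,0],[0,0,0,0],[0,0,0,0]]'
python3 go.py; python3 - <<'E'
from h import *
from workcell import grab_frame
for n in("scene","top"):
    f=grab_frame(n); pickle.dump(f,open(n+"13.pkl","wb"))
    cv2.imwrite(f"pics/{n}13.png",f["img"][:,:,::-1])
    if n=="scene": crop(f,80,235,240,300,5,"s13.png"); crop(f,275,165,495,350,3,"sg13.png")
    else: crop(f,385,230,530,310,5,"t13.png")
E
```

```text
clock: 21.02
position: [0.4208, -0.416, 0.2338]
tool_rot: [1.774, 1.57, -0.068]
force: [-0.1, 0.5, 0.6]
grip_width: 0.0857
t 21.02 pos [ 0.4208 -0.416   0.2338] yaw -15.52 xaxis [ 0.001 -0.    -1.   ] F [-0.1  0.5  0.6] w 0.0857
```

View pics/top13.png

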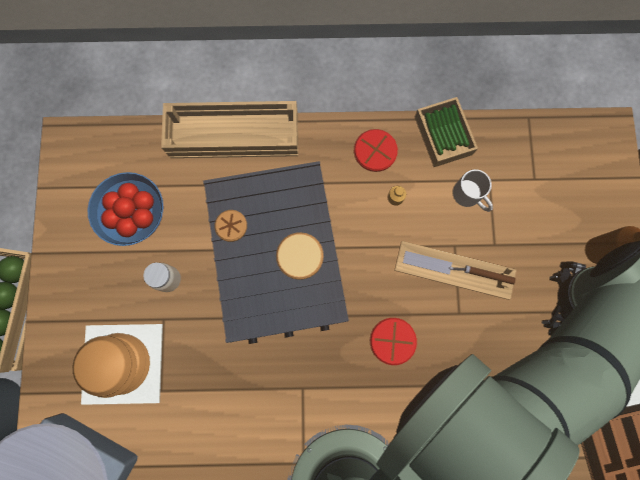

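View pics/s13.png

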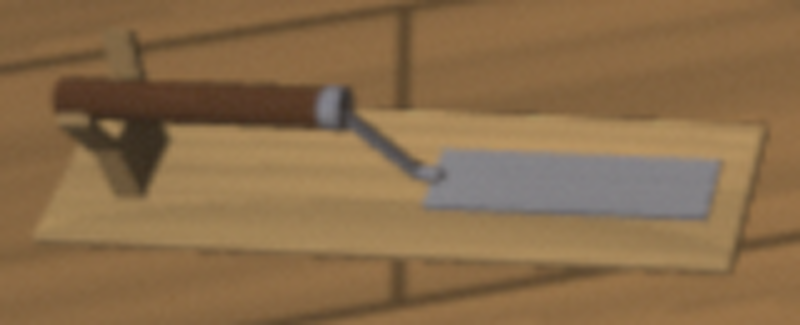

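View pics/sg13.png

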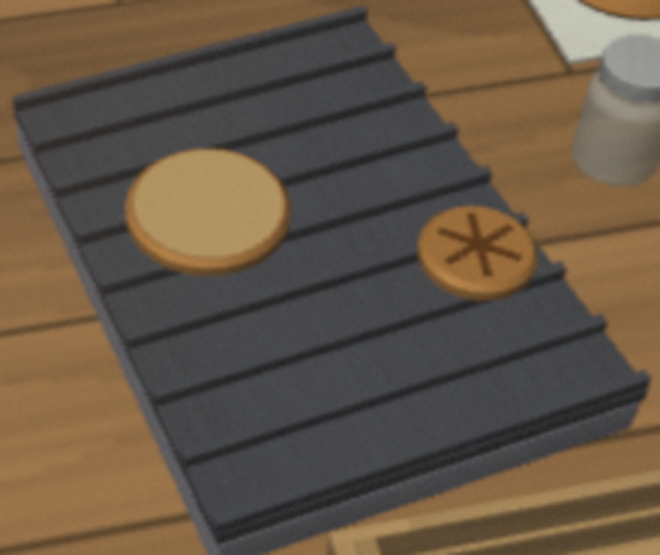

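View pics/t13.png

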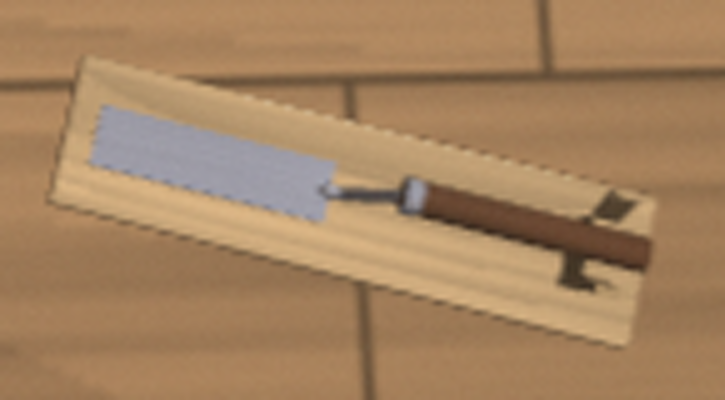

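The turner is back in its rest, its blade corners at the same pixels as at the start. The cake lies pale side up at top (300,256). One last check that it lies flat, then I hand in.

```bash
python3 - <<'E'
from h import *
t=load("top13"); s=load("scene13")
t0=load("top0"); s0=load("scene0")
pale=lambda f,x0,y0,x1,y1:[c for c in [(cv2.inRange(cv2.cvtColor(f["img"],cv2.COLOR_RGB2HSV),(10,70,150),(25,140,255)))]][0]
for f,b,nm in((t,(270,225,335,290),"top"),(s,(310,205,380,265),"scene")):
    m=pale(f,*b); k=np.zeros_like(m); k[b[1]:b[3],b[0]:b[2]]=m[b[1]:b[3],b[0]:b[2]]
    cs,_=cv2.findContours(k,cv2.RETR_EXTERNAL,cv2.CHAIN_APPROX_NONE); c=max(cs,key=cv2.contourArea).reshape(-1,2)
    w=ray(f,c,.071)[:,:2]; e=cv2.fitEllipse((w*1000).astype(np.float32)); print(nm,"centre",np.round(e[0],1),"axes mm",np.round(e[1],1))
def d(a,b,x0,y0,x1,y1): return np.abs(a["img"][y0:y1,x0:x1].astype(int)-b["img"][y0:y1,x0:x1]).mean().round(2)
for n,b in(("small",(212,208,250,244)),("jar",(140,258,184,295)),("mug",(450,165,498,212)),("weight",(385,180,410,208)),("rest",(392,238,520,302))): print(n,d(t,t0,*b))
E
```

```text
top centre [552.7 106.6] axes mm [108.6 109.7]
scene centre [553.4 105.3] axes mm [102.2 103.3]
small 1.39
jar 1.31
mug 1.31
weight 1.37
rest 1.61
```

```bash
python3 -c "
from workcell import job_done; print(job_done())"
```

```text
the job is handed in; nothing more can be done
None
```

The large cake is turned over and lies flat on the griddle with its marked face down. The turner is back in its rest and released. I handed the job in at about 21 s of the 51 s allowed.

**How it was done:** The tool could only turn about the vertical, so I could not roll the blade to flip the cake. I slid the blade along the next groove out (griddle x ≈ +125) and under the cake's outer side. I then lifted that side and pushed it over towards the robot. The cake now lies nearer the robot than before, at about (0.553, 0.106) m. In the pictures, only the blade touched it.

**Last checks:**
- **Cake:** Both cameras put its centre within 1.5 mm of each other, assuming the pale face is up at the expected 71 mm. Its outline is round in both views: about 109 mm across from above, and about 103 mm in the scene view, against the expected 108 mm. The scene value is likely a colour-edge effect.
- **Turner:** It matches its starting picture in both views.
- **Bystanders:** The small cake, jar, mug and weight show no visible change in the top view.
- **Force and hand:** The largest force I read was about 11 N, while laying the turner down. The hand was open, 0.23 m up and touching nothing.

No check failed or disagreed.

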